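# Test both ends of a controller module on the inclined contact tester

### The job

Take the controller module lying on the bench and press its hooded end against the spring contact bar at the foot of the sloping tester bed, then turn it round and press its plain end against the bar the same way, the module lying flat along the bed and held still against the bar each time. Then set the module down, without dropping it, in the empty grey tray, and leave everything else alone.

Things in the scene. Friction and masses are not known exactly. Their poses are not given: they have to be found in the camera images.
- module: The module to test: ribbed bare aluminium housing, 120 (x) x 56 (y) x 48 mm tall, 0.3 to 0.55 kg, black end plates; a black connector hood (18 x 44 mm, 12 mm high, two brass sockets) on top of its +x end only. Stands on the bench, any heading. Origin: centre of underside, z up. Gripped across the width, fingertips 10 mm or more above its underside clear the tester's rails and tray walls.
- hood_end (a point): Bottom middle of the module's hooded end face (module +x end, 60 mm from its origin, at the height of the underside); axes as the module's.
- plain_end (a point): Bottom middle of the module's plain end face (module -x end, 60 mm from its origin, at the height of the underside); axes as the module's.
- tester: Fixed tester on a 240 x 130 mm base: a grey bed 100 mm wide sloping at 28 degrees, foot turned to the robot, with two guide rails (6 mm high, 66 mm apart inside, 80 mm outside, 15 to 155 mm up the slope from the bar). The bed ends 158 mm up the slope from the bar, 124 mm above the bench. Origin: centre of the base's underside; x level, the way the bed rises; z up.
- bar_face (a point): Middle of the black contact bar's face at the level of the bed surface (at rest 50 mm above the bench, tester x = -55 mm). Tilted axes: x up the slope along the bed, y across it, z square off the bed. The bar is 62 mm wide and stands 31 mm off the bed, its face square to the bed. The point moves with the bar, along its -x by the joint value.
- bar (a joint): Travel of the spring contact bar down the slope: 0 m out (rest), 0.015 m at its stop; needs about 6 N to start, 11 N at 6 mm, 17 N at the stop. The module's weight alone does not push it in.
- tray_empty: Fixed shallow grey tray, empty: outside 142 x 76 x 12 mm, walls 4 mm, floor 4 mm thick, so an inside of 134 x 68 mm, 8 mm deep. Origin: centre of the underside; x along its length, z up. It and its twin stand on the robot's right, either being the nearer one.
- tray_full: The same kind of tray, with an already tested module in it. Same origin and axes.
- done_module: An already tested module, same make, size and origin as module, standing in tray_full. Leave alone.
- screwdriver: Screwdriver lying on the bench beyond the work, about 200 mm long. Leave alone.
- spray: Upright can, 52 mm across, 150 mm tall, beyond the work. Origin: centre of its base. Leave alone.

How it is judged:
By the outcome, as a careful person would: the job done as asked, in the order asked, and still so for the second after the job is handed in, with the robot touching nothing.
It also fails if it takes over 67 s, if anything falls off the work surface, if the arm or the gripper's body presses on something with over 40 N, if the wrist force passes 120 N, or if a joint passes its speed limit or range.

### The arm

A 6-joint arm with a two-finger parallel gripper is mounted at the origin on the work surface. World frame = base frame: x ahead of the robot, y to its left, z up, the work surface at z = 0. Lengths are in m, angles in rad, forces in N, time in s.
With the tool pointing down it reaches from about 0.325 to 0.775 m from the base axis. Payload 5.5 kg.
Tool frame: the origin (TCP) lies midway between the tips of the shut fingers; the grasp point (between the pads) lies 19 mm behind it; z points along the fingers, y is the line along which they close (so a half turn about z gives the same grasp; the last joint's range is limited). The gripper opens to 85 mm and grips with 20 to 120 N. Pads are 22 mm wide; open, the fingers measure 114 mm over their backs; the gripper's body (76 mm by 85 mm) begins 54 mm behind the grasp point. The pads swing forward as they close: fully open they stand 13 mm farther back than shut.
Start: joints at [-1.325, 0.091, 1.231, -0, 1.82, -0.057], TCP at [0.179, -0.573, 0.209] pointing down, gripper open.
Joint ranges: [-2.87, 2.87], [-0.86, 2.18], [0.17, 2.46], [-1.51, 4.65], [0.06, 2.69], [-2.65, 2.65]. Speed limits (rad/s): [2.57, 2.57, 3.01, 3.14, 3.14, 3.14].

### API

Orientations are given as a unit quaternion [w, x, y, z].
In Python, from bench import env gives the robot as it stands.
- The arm moves only by the tool drive_tool, never from a script. Its argument "motion" is a list that holds one entry, the list of rows, each a list of 5 numbers: the shift along the tool's x, y, z in cm, then the turn about the tool's z in degrees, then the closure, from -1 (fully open) to 1 (shut). A call has 1 to 20 rows; each row shifts and turns the commanded pose from where the row before left it, along the tool's axes as they then stand; what a row does not reach is not made up. A row lasts 1/8 s, in which the tool goes at most 62.5 mm and 10.7 degrees, less where a joint would pass 70% of its speed; a pose out of reach is approached as far as the arm can. A call with a gripper value outside its range is refused whole. The fingers move at their own pace and stop on an object; the grip force is fixed at half the most. Time passes only in rows, so rows that do not move let the fingers close. It gives the time, the measured TCP pose, the force, the opening and the grip force at its end, in the units of the state.
- env.sense(): the state, without advancing time (a new reading comes with each control period).
- env.snapshot(name): name is "scene" or "top" or "wrist"; returns a dict with "image" (480x640x3 uint8, blue, green, red), "range_z" (480x640 float32, m along the optical axis (not along the pixel's ray), 0 where there is no reading), "intrinsics" (3x3 intrinsics, pixels), "cam_to_world" (4x4, takes a point from camera to world coordinates); the wrist camera has in their place "T_tool_cam" (4x4, takes a point from camera to tool coordinates, whose origin is the TCP and whose axes are the flange's). Camera axes: x right, y up, looking along -z (the intrinsics and any distortion apply to the point x, -y, -z); pixel columns grow to the right and rows downward; lengths in m; the calibration is good to about 2 mm. A picture is of the moment at which its call begins: read the wrist's pose just before it.
- env.finish_job(): hands the job in; it is judged then, once.
The state is a dict: "time_s": time; "qpos": joint angles; "qd": joint speeds; "tau": joint torques, N m; "eef_pos": TCP position; "tool_rot": TCP orientation; "contact_force": force on the tool from outside, world axes, zero at the start; "torque": the same for the moment, N m; "width": finger opening in m; "finger_force": force on a finger pad.
Only numpy, scipy, OpenCV 4.12 (cv2) and the standard library are available. Lean on these libraries where they do the work, as an engineer would, in place of code of your own. Each camera call takes 0.05 s, during which the arm holds its last target. There are 200 camera calls.

## Working session

There is one attempt and no reset: what is moved stays moved. The work goes in short steps, Python scripts to look and compute and a tool call to move; the robot and the scene stay as the last step left them, time stands still between calls to the robot, and variables do not carry over. Pictures are saved under pics/ and viewed, at most 10 in all, crops included, and the job is handed in when it is done.

Besides the shell and the picture viewer there is one more tool, called after ">>>" as name(argument=value, ...), one argument or row to a line, values as JSON. drive_tool: Moves the arm, as the interface text tells. Its arguments: {"type":"object","properties":{"motion":{"type":"array","items":{"type":"array","items":{"type":"array","items":{"type":"number"}}}}},"required":["motion"]}

```bash
ls; mkdir -p pics; python3 - <<'E'
from bench import env
import cv2,numpy as np
s=env.sense();print(s)
for n in("scene","top"):
    d=env.snapshot(n);cv2.imwrite(f"pics/{n}0.png",d["image"]);np.savez(f"{n}0.npz",**d)
    print(n,d["intrinsics"].round(1).tolist(),d["cam_to_world"].round(3).tolist(),d.keys())
E
```

```text
pics
{'time_s': 0.0, 'qpos': array([-1.32470504e+00,  9.18953815e-02,  1.23188989e+00, -5.34579663e-07,
        1.81979810e+00, -5.66757591e-02]), 'qd': array([ 0.00238134,  0.00051704,  0.0005707 , -0.00155005, -0.00034696,
       -0.00129092]), 'tau': array([-5.55906263e-04, -4.58724868e+01, -4.18032539e+01, -1.79163931e-04,
        1.15512230e-02,  3.72092458e-06]), 'eef_pos': array([ 0.17883016, -0.57238933,  0.20772678]), 'tool_rot': array([-9.90874300e-04,  9.88562901e-01,  1.50805839e-01, -9.43853576e-05]), 'contact_force': array([ 0.62895899, -0.54698201,  0.45467397]), 'torque': array([ 6.36174567e-03,  1.61364922e-02, -3.00742283e-05]), 'finger_force': 0.0, 'width': 0.08542583792613517}
scene [[548.8, 0.0, 326.3], [0.0, 548.8, 245.5], [0.0, 0.0, 1.0]] [[0.65, -0.602, 0.463, 1.158], [0.76, 0.517, -0.395, -0.514], [-0.002, 0.609, 0.793, 1.014], [0.0, 0.0, 0.0, 1.0]] dict_keys(['image', 'range_z', 'intrinsics', 'cam_to_world'])
top [[595.2, 0.0, 320.5], [0.0, 595.2, 237.0], [0.0, 0.0, 1.0]] [[0.015, 0.989, -0.149, 0.419], [-1.0, 0.016, 0.004, -0.028], [0.006, 0.149, 0.989, 1.305], [0.0, 0.0, 0.0, 1.0]] dict_keys(['image', 'range_z', 'intrinsics', 'cam_to_world'])
```

View pics/top0.png

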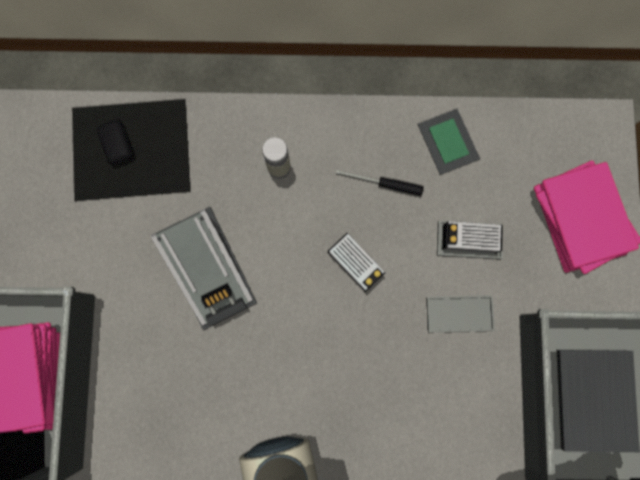

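View pics/scene0.png

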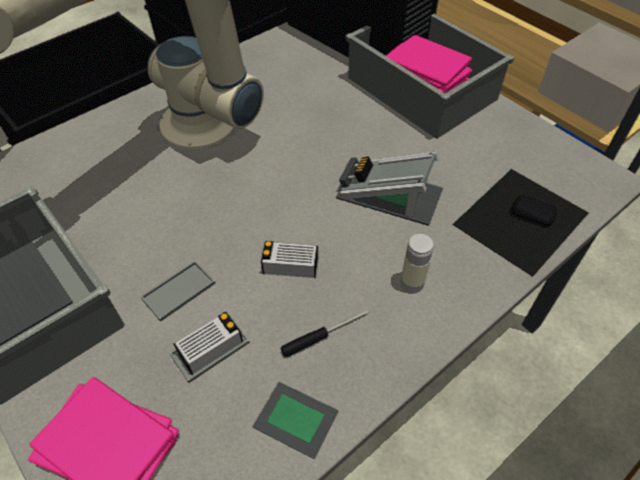

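The top view shows the module at about (356,262), hood toward lower right (373,278). The tester is at (205,265) with its bar at (225,310), the empty tray at (459,315) and the full tray at (470,240).

```bash
cat > h.py <<'E'
import numpy as np,cv2
def cloud(d):
    K=d["intrinsics"];z=d["range_z"];v,u=np.mgrid[:480,:640]
    p=np.stack([(u-K[0,2])/K[0,0]*z,-(v-K[1,2])/K[1,1]*z,-z],-1)
    T=d["cam_to_world"];return p@T[:3,:3].T+T[:3,3]
def onplane(d,uv,h):
    K=d["intrinsics"];T=d["cam_to_world"];uv=np.atleast_2d(uv).astype(float)
    r=np.c_[(uv[:,0]-K[0,2])/K[0,0],-(uv[:,1]-K[1,2])/K[1,1],-np.ones(len(uv))]@T[:3,:3].T
    return T[:3,3]+r*((h-T[2,3])/r[:,2])[:,None]
E
python3 - <<'E'
from h import *
for n in("top","scene"):
    d=np.load(n+"0.npz");P=cloud(d)
    b=d["image"].astype(int)
    ok=d["range_z"]>0
    print(n,"bench z",np.median(P[...,2][ok&(abs(P[...,2])<.02)]),ok.mean())
    R=lambda x0,x1,y0,y1,z0,z1:ok&(P[...,0]>x0)&(P[...,0]<x1)&(P[...,1]>y0)&(P[...,1]<y1)&(P[...,2]>z0)&(P[...,2]<z1)
    m=R(.2,.75,-.5,.35,.035,.2).astype(np.uint8)
    k,l,st,c=cv2.connectedComponentsWithStats(m)
    for i in range(1,k):
        if st[i,4]<60: continue
        q=P[l==i];r=cv2.minAreaRect(q[:,:2].astype(np.float32)*1000)
        print(c[i].round(0),st[i,4],"rect",np.round(r[0],1),np.round(r[1],1),round(r[2],1),"z",np.percentile(q[:,2],[5,50,95]).round(4))
    # gold/orange
    g=((b[...,2]-b[...,0]>70)&(b[...,1]-b[...,0]>25)).astype(np.uint8)&R(.2,.75,-.5,.35,.0,.2)
    k,l,st,c=cv2.connectedComponentsWithStats(g)
    for i in range(1,k):
        if st[i,4]>8: print(" gold",c[i].round(1),st[i,4],P[l==i].mean(0).round(4))
E
```

```text
top bench z 0.00043324626055119 0.9959635416666667
[276. 167.] 178 rect [747.4  61.6] [29.7  5.1] 90.0 z [0.0438 0.0956 0.1419]
[201. 265.] 5809 rect [534.2 209.7] [215.7 121.3] 27.3 z [0.0427 0.0784 0.1207]
[473. 236.] 1562 rect [ 617.6 -360.8] [123.6  57.2] 87.2 z [0.0455 0.0524 0.0648]
[356. 261.] 1505 rect [ 559.6 -110. ] [120.1  57.3] 43.7 z [0.0436 0.0485 0.0611]
[539. 376.] 3305 rect [ 331.4 -480.7] [262.2  41.1] 0.7 z [0.0431 0.1083 0.1422]
[283. 443.] 573 rect [209.3  33.3] [ 18.2 105. ] 0.0 z [0.1411 0.1815 0.1984]
 gold [453.1 227.3] 24 [ 0.6311 -0.3127  0.0671]
 gold [453.  238.5] 26 [ 0.6074 -0.3123  0.0659]
 gold [376.9 273.2] 23 [ 0.532  -0.1523  0.062 ]
 gold [368.4 280.8] 26 [ 0.5157 -0.1346  0.0622]
 gold [225. 293.] 13 [0.4852 0.1618 0.0746]
 gold [220.5 295. ] 12 [0.481  0.171  0.0739]
 gold [216.2 297.6] 12 [0.4755 0.1794 0.0746]
 gold [211.8 299.4] 12 [0.4716 0.1885 0.0746]
 gold [207.5 302. ] 12 [0.4663 0.1974 0.0725]
scene bench z 0.0005167371175310853 0.9958528645833333
[242. 109.] 968 rect [210.5  34. ] [ 20.9 105.4] 0.1 z [0.1171 0.1638 0.196 ]
[390. 175.] 3295 rect [533.2 209.3] [215.8 127. ] 27.5 z [0.0423 0.0769 0.1211]
[ 89. 279.] 1445 rect [ 331.6 -480.7] [262.6  41.4] 0.7 z [0.0482 0.1384 0.1422]
[289. 255.] 1292 rect [ 557.4 -107.9] [120.8  62.2] 44.4 z [0.04   0.0484 0.0604]
[207. 339.] 1819 rect [ 615.8 -358.8] [120.9  59.1] 86.6 z [0.0411 0.0521 0.0645]
 gold [360.8 164.9] 43 [0.4763 0.1791 0.0743]
 gold [267.7 243.3] 23 [ 0.5139 -0.1329  0.0621]
 gold [266.2 252. ] 29 [ 0.531  -0.1499  0.0622]
 gold [223.6 316.1] 34 [ 0.6066 -0.311   0.0668]
 gold [229.9 324.3] 37 [ 0.6293 -0.3118  0.0658]
```

```bash
python3 - <<'E'
import cv2
a=cv2.imread("pics/top0.png")
c=cv2.resize(a[195:345,140:290],None,fx=4,fy=4,interpolation=cv2.INTER_CUBIC);cv2.imwrite("pics/tester.png",c)
E
```

```text
(no output)
```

View pics/tester.png

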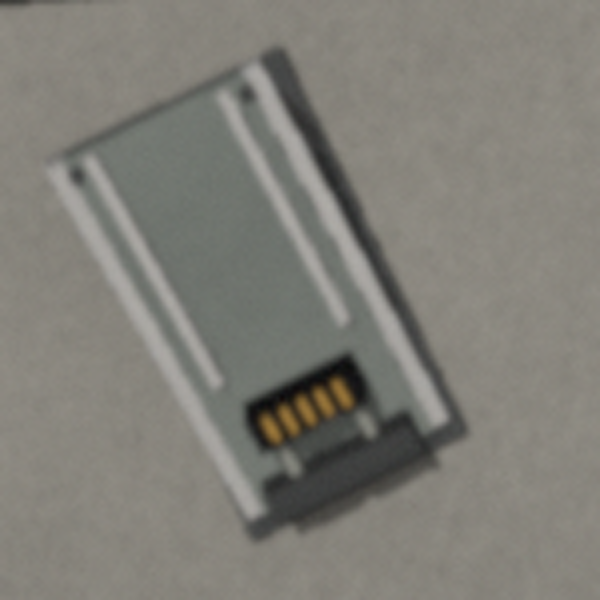

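The crop shows the gold contact block (crop (305,410)), the two guide rails, and the fixed housing at the foot, crop (350,465). Next: precise tester, module and tray poses.

```bash
cat > m.py <<'E'
from h import *
for n in("top","scene"):
    d=np.load(n+"0.npz");P=cloud(d);b=d["image"].astype(int);ok=d["range_z"]>0
    th=np.radians(27.5);e=np.array([np.cos(th),np.sin(th)]);f=np.array([-e[1],e[0]])
    c0=np.array([.534,.2095])
    a=(P[...,:2]-c0)@e;l=(P[...,:2]-c0)@f
    m=ok&(a>0)&(a<.07)&(abs(l)<.026)&(P[...,2]>.05)
    q=P[m];A=np.c_[q[:,:2],np.ones(len(q))]
    for _ in range(3):
        k=np.linalg.lstsq(A,q[:,2],rcond=None)[0];r=q[:,2]-A@k;g=abs(r)<.004;q=q[g];A=A[g]
    hd=np.degrees(np.arctan2(k[1],k[0]));sl=np.degrees(np.arctan(np.hypot(k[0],k[1])))
    print(n,"bed heading",hd,"slope",sl,"rms",r.std(),len(q))
    th=np.radians(hd);e=np.array([np.cos(th),np.sin(th)]);f=np.array([-e[1],e[0]])
    a=(P[...,:2]-c0)@e;l=(P[...,:2]-c0)@f
    off=P[...,2]-(P[...,:2]@k[:2]+k[2])
    # rails: bright, within a range
    mm=ok&(a>-.02)&(a<.08)&(abs(l)<.055)
    gray=b.sum(2)/3
    prof=[(round(x*1000),int(np.median(gray[mm&(abs(l-x)<.0012)])),round(1000*np.median(off[mm&(abs(l-x)<.0012)]),1)) for x in np.arange(-.05,.051,.002) if (mm&(abs(l-x)<.0012)).sum()>5]
    print(prof)
    a50=(0.05-(c0@k[:2]+k[2]))/np.hypot(k[0],k[1]); print("a at z=.05:",a50)
    print("z profile mid:",[(round(x*1000),round(1000*np.median(P[...,2][ok&(abs(l)<.02)&(abs(a-x)<.0015)]))) for x in np.arange(-.13,.12,.006)])
    # module
    R=ok&(np.hypot(P[...,0]-.5585,P[...,1]+.109)<.09)&(P[...,2]>.043)
    r=cv2.minAreaRect(P[R][:,:2].astype(np.float32)*1000);print("module",r)
    w=R&(P[...,2]>.056); print(" hood",cv2.minAreaRect(P[w][:,:2].astype(np.float32)*1000))
    # empty tray by raised walls
    T=ok&(abs(P[...,0]-.47)<.07)&(abs(P[...,1]+.345)<.1)&(P[...,2]>.0065)&(P[...,2]<.03)
    mk=cv2.connectedComponentsWithStats(T.astype(np.uint8))
    print("tray",T.sum(),cv2.minAreaRect(P[T][:,:2].astype(np.float32)*1000) if T.sum() else 0, np.percentile(P[T][:,2],[5,50,95]))
E
python3 m.py
```

```text
top bed heading 27.718395842453408 slope 27.956012702235068 rms 0.0019619193471571606 818
[(-50, 138, np.float64(-0.5)), (-48, 118, np.float64(0.4)), (-46, 113, np.float64(0.0)), (-44, 111, np.float64(0.4)), (-42, 112, np.float64(-0.4)), (-40, 126, np.float64(4.4)), (-38, 152, np.float64(6.3)), (-36, 162, np.float64(7.7)), (-34, 157, np.float64(6.9)), (-32, 138, np.float64(0.9)), (-30, 120, np.float64(0.5)), (-28, 113, np.float64(0.5)), (-26, 111, np.float64(-0.5)), (-24, 112, np.float64(-0.2)), (-22, 112, np.float64(-0.0)), (-20, 112, np.float64(-0.4)), (-18, 112, np.float64(-0.6)), (-16, 112, np.float64(0.5)), (-14, 113, np.float64(0.0)), (-12, 112, np.float64(0.0)), (-10, 112, np.float64(0.6)), (-8, 112, np.float64(0.2)), (-6, 112, np.float64(0.4)), (-4, 112, np.float64(0.4)), (-2, 113, np.float64(0.7)), (0, 112, np.float64(-0.2)), (2, 113, np.float64(0.2)), (4, 112, np.float64(0.3)), (6, 112, np.float64(0.1)), (8, 112, np.float64(0.1)), (10, 112, np.float64(-0.6)), (12, 112, np.float64(0.3)), (14, 112, np.float64(0.5)), (16, 112, np.float64(0.1)), (18, 112, np.float64(-0.1)), (20
[... 211 characters left out ...]
at64(5.8)), (36, 159, np.float64(6.5)), (38, 162, np.float64(6.0)), (40, 151, np.float64(3.8)), (42, 134, np.float64(0.5)), (44, 117, np.float64(-0.1)), (46, 113, np.float64(0.2)), (48, 118, np.float64(-0.2)), (50, 136, np.float64(-1.2))]
  return _methods._mean(a, axis=axis, dtype=dtype,
  ret = ret.dtype.type(ret / rcount)
Traceback (most recent call last):
  File "m.py", line 22, in <module>
    print("z profile mid:",[(round(x*1000),round(1000*np.median(P[...,2][ok&(abs(l)<.02)&(abs(a-x)<.0015)]))) for x in np.arange(-.13,.12,.006)])
                                           ~~~~~^^^^^^^^^^^^^^^^^^^^^^^^^^^^^^^^^^^^^^^^^^^^^^^^^^^^^^^^^^^^
ValueError: cannot convert float NaN to integer
```

```bash
sed -i 's/round(1000\*np.median(P\[...,2\]\[ok&(abs(l)<.02)&(abs(a-x)<.0015)\]))/float(np.round(1000*np.median(P[...,2][ok\&(abs(l)<.02)\&(abs(a-x)<.0025)])))/; s/np.arange(-.13,.12,.006)/np.arange(-.1,.1,.006)/; s/^    print(prof)/    print([x for x in prof if x[2]>3])/; s/round(1000\*np.median(off/float(1000*np.median(off/; s/<.0012)\]),1))/<.0012)]).round(1)))/' m.py; python3 m.py 2>&1 | tail -20; python3 - <<'E'
import cv2
a=cv2.imread("pics/top0.png")
cv2.imwrite("pics/tray.png",cv2.resize(a[205:345,410:530],None,fx=4,fy=4,interpolation=cv2.INTER_CUBIC))
E
```

```text
top bed heading 27.718395842453408 slope 27.956012702235068 rms 0.0019619193471571606 818
[]
a at z=.05: -0.041520775532699956
z profile mid: [(-100, 48.0), (-94, 51.0), (-88, 43.0), (-82, 33.0), (-76, 33.0), (-70, 70.0), (-64, 75.0), (-58, 77.0), (-52, 70.0), (-46, 59.0), (-40, 51.0), (-34, 54.0), (-28, 58.0), (-22, 60.0), (-16, 64.0), (-10, 67.0), (-4, 70.0), (2, 74.0), (8, 77.0), (14, 80.0), (20, 82.0), (26, 86.0), (32, 88.0), (38, 92.0), (44, 95.0), (50, 98.0), (56, 102.0), (62, 105.0), (68, 109.0), (74, 112.0), (80, 114.0), (86, 118.0), (92, 121.0), (98, 123.0)]
module ((559.1630859375, -109.47212982177734), (120.13113403320312, 56.43766403198242), 44.32118225097656)
 hood ((524.7462768554688, -142.9212188720703), (17.698020935058594, 43.27672576904297), 45.409873962402344)
tray 764 ((459.2218933105469, -345.0811462402344), (134.5755615234375, 177.03515625), 11.200458526611328) [0.00668861 0.00909181 0.01531153]
scene bed heading 26.844120945496325 slope 28.046920281033046 rms 0.0015221146975252964 382
[]
a at z=.05: -0.042573432772125344
z profile mid: [(-100, 48.0), (-94, 51.0), (-88, 44.0), (-82, 34.0), (-76, 36.0), (-70, 72.0), (-64, 75.0), (-58, 77.0), (-52, 69.0), (-46, 58.0), (-40, 51.0), (-34, 54.0), (-28, 58.0), (-22, 61.0), (-16, 64.0), (-10, 67.0), (-4, 70.0), (2, 73.0), (8, 77.0), (14, 81.0), (20, 83.0), (26, 87.0), (32, 89.0), (38, 92.0), (44, 94.0), (50, 97.0), (56, 100.0), (62, 104.0), (68, 109.0), (74, 112.0), (80, 115.0), (86, 117.0), (92, 117.0), (98, 120.0)]
module ((558.2509155273438, -108.7979736328125), (120.70697021484375, 59.600074768066406), 43.86981964111328)
 hood ((523.6058349609375, -141.26524353027344), (18.218311309814453, 47.18616485595703), 43.54594039916992)
tray 660 ((468.61602783203125, -342.06689453125), (114.78765106201172, 181.58787536621094), 1.8042731285095215) [0.00667934 0.0099189  0.01471048]
```

View pics/tray.png

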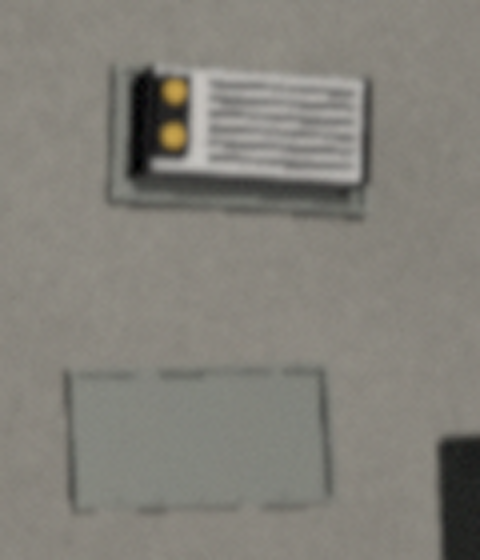

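The crop shows the empty tray with its outer corners near (427,297), (491,297), (492,330) and (428,332) in the full top image. The full tray is above it. Now I'll fit the tray and check the grasp plan.

```bash
python3 - <<'E'
from h import *
for n,(x0,x1,y0,y1) in(("top",(415,505,285,345)),("scene",(130,225,255,325))):
    d=np.load(n+"0.npz");b=d["image"].astype(int)
    sat=b[...,1]-b[...,2]   # tray is green-grey, bench brownish
    m=np.zeros((480,640),np.uint8);m[y0:y1,x0:x1]=(sat[y0:y1,x0:x1]>1)*255
    m=cv2.morphologyEx(m,cv2.MORPH_OPEN,np.ones((3,3)))
    m=cv2.morphologyEx(m,cv2.MORPH_CLOSE,np.ones((5,5)))
    c=max(cv2.findContours(m,0,2)[0],key=cv2.contourArea)
    print(n,cv2.contourArea(c),cv2.minAreaRect(c))
    for h in(.004,.012):print(h,cv2.minAreaRect((onplane(d,c[:,0],h)[:,:2]*1000).astype(np.float32)))
d=np.load("top0.npz")
print(onplane(d,[(426.75,297.5),(490.5,297),(492.5,329.25),(428.25,332)],.012).round(4))
E
```

```text
top 25.5 ((455.0000305175781, 320.5), (3.945575714111328, 10.685934066772461), 80.53767395019531)
0.004 ((437.189453125, -327.5121765136719), (8.426226615905762, 23.50868034362793), 10.164857864379883)
0.012 ((437.0783386230469, -325.6720886230469), (8.374408721923828, 23.364070892333984), 10.164823532104492)
scene 1108.5 ((176.15383911132812, 290.23077392578125), (29.399110794067383, 67.11872863769531), 56.3099365234375)
0.004 ((447.70599365234375, -336.5565185546875), (76.69174194335938, 142.16543579101562), 1.6210395097732544)
0.012 ((453.3353576660156, -337.9586181640625), (76.08434295654297, 141.03955078125), 1.6210148334503174)
[[ 0.4855 -0.2653  0.012 ]
 [ 0.4887 -0.4036  0.012 ]
 [ 0.4197 -0.406   0.012 ]
 [ 0.4117 -0.2677  0.012 ]]
```

```bash
cat > go.py <<'E'
import sys,numpy as np
from bench import env
def rel(x,y,z,psi):
    s=env.sense();w,a,b,c=s["tool_rot"];p=np.degrees(2*np.arctan2(b,a));r=np.radians(p)
    d=np.array([x,y,z])-s["eef_pos"]
    sh=np.array([d[0]*np.cos(r)+d[1]*np.sin(r),d[0]*np.sin(r)-d[1]*np.cos(r),-d[2]])*100
    t=-((psi-p+180)%360-180)
    print("t",round(s["time_s"],2),"pos",s["eef_pos"].round(4),"psi",round(p%360,2),"w",round(s["width"],4),"F",s["contact_force"].round(1),"q6",round(float(s["qpos"][5]),2))
    print("shift cm (no turn yet)",sh.round(2),"turn",round(t,2))
if __name__=="__main__": rel(*map(float,sys.argv[1:5]))
E
python3 go.py .5585 -.109 .16 44
```

```text
t 0.1 pos [ 0.1788 -0.5724  0.2078] psi 17.35 w 0.0857 F [-0.2  0.5  0.4] q6 -0.06
shift cm (no turn yet) [ 50.06 -32.91   4.78] turn -26.65
```

>>> drive_tool(
  motion=[
    [[4.17,-2.74,0.4,0,-1],[4.17,-2.74,0.4,0,-1],[4.17,-2.74,0.4,0,-1],[4.17,-2.74,0.4,0,-1],[4.17,-2.74,0.4,0,-1],[4.17,-2.74,0.4,0,-1],[4.17,-2.74,0.4,0,-1],[4.17,-2.74,0.4,0,-1],[4.17,-2.74,0.4,0,-1],[4.17,-2.74,0.4,0,-1],[4.17,-2.74,0.4,0,-1],[4.17,-2.74,0.4,0,-1],[0,0,0,-8.9,-1],[0,0,0,-8.9,-1],[0,0,0,-8.85,-1],[0,0,0,0,-1],[0,0,0,0,-1]],
  ],
)

```text
time_s: 2.22
eef_pos: [0.5584, -0.1097, 0.1606]
tool_rot: [-0.0, 0.928, 0.373, -0.0]
contact_force: [-0.3, -0.1, -1.6]
width: 0.0853
finger_force: 0.0
```

```bash
python3 go.py .5585 -.109 .08 44; python3 - <<'E'
from bench import env
import cv2,numpy as np
d=env.snapshot("wrist");cv2.imwrite("pics/w1.png",d["image"]);print(d["T_tool_cam"].round(3).tolist(),d["intrinsics"][0].round(1))
E
```

```text
t 2.23 pos [ 0.5584 -0.1097  0.1606] psi 43.83 w 0.0853 F [-0.3 -0.1 -1.6] q6 0.55
shift cm (no turn yet) [ 0.06 -0.04  8.06] turn -0.17
[[0.001, 0.963, 0.27, 0.068], [1.0, -0.001, -0.001, -0.0], [-0.0, 0.27, -0.963, -0.166], [0.0, 0.0, 0.0, 1.0]] [425.8   0.  321.1]
```

View pics/w1.png

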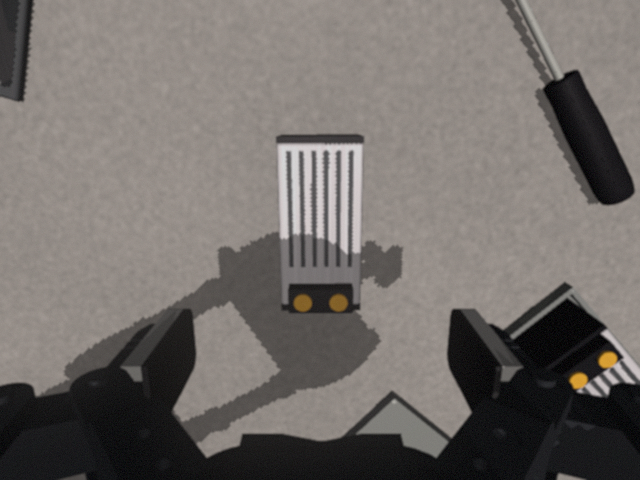

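The wrist view shows the module centred at column ~320 between the fingers and aligned, with the hood at the bottom (-x tool), as planned. Descend and grasp.

>>> drive_tool(
  motion=[
    [[0,0,4,0,-1],[0,0,4,0,-1],[0,0,4,0,-1],[0,0,2,0,-1],[0,0,0.75,0,-1],[0,0,0,0,-1],[0,0,0,0,1],[0,0,0,0,1],[0,0,0,0,1],[0,0,0,0,1],[0,0,0,0,1],[0,0,0,0,1]],
  ],
)

```text
time_s: 3.78
eef_pos: [0.5597, -0.1099, 0.0156]
tool_rot: [0.001, 0.927, 0.375, 0.001]
contact_force: [-0.2, 0.4, 6.4]
width: 0.0533
finger_force: 64.3
```

```bash
python3 go.py .5556 .2213 .18 27.4
```

```text
t 3.77 pos [ 0.5597 -0.1099  0.0156] psi 44.0 w 0.0533 F [-0.2  0.4  6.4] q6 0.55
shift cm (no turn yet) [ 22.71 -24.11 -16.44] turn 16.6
```

>>> drive_tool(
  motion=[
    [[0,0,-2,0,1],[0,0,-4.5,0,1],[0,0,-5,0,1],[0,0,-5.2,0,1],[2.84,-3.01,0,0,1],[2.84,-3.01,0,0,1],[2.84,-3.01,0,0,1],[2.84,-3.01,0,0,1],[2.84,-3.01,0,0,1],[2.84,-3.01,0,0,1],[2.84,-3.01,0,0,1],[2.83,-3.02,0,0,1],[0,0,0,8.3,1],[0,0,0,8.3,1],[0,0,0,0,1],[0,0,0,0,1]],
  ],
)

```text
time_s: 5.78
eef_pos: [0.5545, 0.2212, 0.1806]
tool_rot: [0.0, 0.971, 0.238, -0.0]
contact_force: [0.3, 0.5, -3.8]
width: 0.0537
finger_force: 64.7
```

```bash
python3 go.py .5556 .2213 .137 27.4; cat > side.py <<'E'
# module height profile in tester frame, from both cameras
import sys
from h import *
from bench import env
F=np.array([.4965,.1906]);th=np.radians(27.4);e=np.array([np.cos(th),np.sin(th)]);f=np.array([-e[1],e[0]])
n=sys.argv[1]
d=env.snapshot(n);cv2.imwrite(f"pics/{sys.argv[2]}.png",d["image"][60:300,240:560] if n=="scene" else d["image"])
np.savez("last.npz",**d)
P=cloud(d);ok=d["range_z"]>0
u=(P[...,:2]-F)@e;l=(P[...,:2]-F)@f;z=P[...,2]-.05
s=u*np.cos(np.radians(28))+z*np.sin(np.radians(28));t=-u*np.sin(np.radians(28))+z*np.cos(np.radians(28))
m=ok&(abs(u)<.3)&(abs(l)<.06)
for a in np.arange(-.03,.2,.008):
    k=m&(abs(s-a)<.003)&(abs(l)<.024)
    if k.sum()>4:print("s",round(a*1000),"t",(1000*np.percentile(t[k],[10,50,90])).round(0))
E
python3 side.py scene s1
```

```text
t 5.78 pos [0.5545 0.2212 0.1806] psi 27.54 w 0.0537 F [ 0.3  0.5 -3.8] q6 1.41
shift cm (no turn yet) [0.1  0.04 4.36] turn 0.14
s -30 t [ 1. 10. 18.]
s -14 t [30. 32. 34.]
s -6 t [29. 32. 33.]
s 2 t [ 0. 15. 30.]
s 10 t [-2.  0.  3.]
s 18 t [-1.  1.  2.]
s 26 t [-1.  0.  2.]
s 34 t [-13.  -0.   1.]
s 42 t [-59.  -1.   2.]
s 50 t [-65.  -0.   2.]
s 58 t [-69.  -1.   1.]
s 66 t [-72.  -1.   2.]
s 74 t [-78.  -2.   2.]
s 82 t [ -1.   1. 139.]
s 90 t [  0. 129. 150.]
s 98 t [-100.   43.  148.]
s 106 t [-104.  121.  143.]
s 114 t [-110.   -1.  125.]
s 122 t [-114.   -1.  120.]
s 130 t [-126. -115.    2.]
s 138 t [-131. -119.   68.]
s 146 t [-136.    1.  109.]
s 154 t [-140.   -0.  105.]
s 162 t [-144.   96.  198.]
s 170 t [-149.   92.  207.]
s 178 t [-152.   88.  173.]
s 186 t [-155.   87.  271.]
s 194 t [-158.  185.  290.]
```

View pics/s1.png

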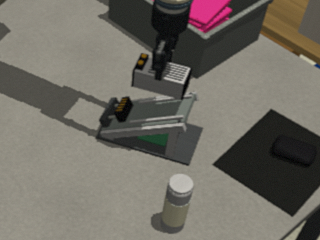

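Module is held level over the bed, hood (crop (140,62)) toward the bar; the tester frame agrees with the cloud (bed at t≈0). Lower and pivot it onto the bed.

>>> drive_tool(
  motion=[
    [[0.1,0,2,0,1],[0,0,1.5,0,1],[0,0,0.8,0,1],[-0.22,0,0.5,0,1],[-0.22,0,0.5,0,1],[-0.22,0,0.5,0,1],[-0.22,0,0.5,0,1],[0,0,0,0,1]],
  ],
)

```text
time_s: 6.82
eef_pos: [0.5469, 0.2173, 0.1203]
tool_rot: [0.0, 0.972, 0.237, 0.0]
contact_force: [-9.3, -3.7, 8.2]
width: 0.0541
finger_force: 67.2
```

```bash
python3 go.py .5396 .2129 .0964 27.4
```

```text
t 6.83 pos [0.5469 0.2173 0.1203] psi 27.39 w 0.0541 F [-9.3 -3.7  8.2] q6 1.41
shift cm (no turn yet) [-0.85  0.06  2.39] turn -0.01
```

>>> drive_tool(
  motion=[
    [[-0.2,0,0.45,0,1],[-0.2,0,0.45,0,1],[-0.2,0,0.45,0,1],[-0.15,0,0.4,0,1],[-0.1,0,0.3,0,1],[0,0,0,0,1],[0,0,0,0,1]],
  ],
)

```text
time_s: 7.7
eef_pos: [0.5391, 0.2135, 0.0988]
tool_rot: [0.0, 0.972, 0.237, -0.0]
contact_force: [-8.6, -3.5, 5.1]
width: 0.0542
finger_force: 68.7
```

```bash
python3 go.py .5396 .2129 .0964 27.4; python3 side.py top t2 | awk '$4!=""'; python3 - <<'E'
import cv2
cv2.imwrite("pics/t2c.png",cv2.resize(cv2.imread("pics/t2.png")[180:340,130:290],None,fx=3,fy=3))
E
```

```text
t 7.7 pos [0.5391 0.2135 0.0988] psi 27.41 w 0.0542 F [-8.6 -3.5  5.1] q6 1.41
shift cm (no turn yet) [0.02 0.08 0.24] turn 0.01
s -30 t [497. 536. 552.]
s -22 t [505. 534. 548.]
s -14 t [ 32. 524. 542.]
s -6 t [ 32. 517. 536.]
s 2 t [  5. 501. 529.]
s 10 t [482. 511. 525.]
s 18 t [474. 505. 519.]
s 26 t [454. 497. 513.]
s 34 t [ 64. 491. 506.]
s 42 t [ 57. 479. 499.]
s 50 t [ 51. 477. 493.]
s 58 t [ 51. 469. 485.]
s 66 t [ 51. 465. 479.]
s 74 t [442. 459. 473.]
s 82 t [446. 456. 465.]
s 90 t [447. 454. 459.]
s 98 t [447. 452. 455.]
s 106 t [445. 448. 451.]
s 114 t [181. 433. 442.]
s 122 t [198. 397. 422.]
s 130 t [226. 396. 401.]
s 138 t [230. 237. 241.]
s 146 t [235. 244. 250.]
s 154 t [-61. 260. 265.]
s 162 t [-146.  274.  280.]
s 170 t [-149.  288.  296.]
s 178 t [-154. -149.  318.]
s 186 t [-157. -149.  323.]
s 194 t [-162. -157. -152.]
```

>>> drive_tool(
  motion=[
    [[0,0.05,0.25,0,1],[0,0,0.15,0,1],[0,0,0,0,1]],
  ],
)

```text
time_s: 8.12
eef_pos: [0.539, 0.2134, 0.0976]
tool_rot: [-0.0, 0.972, 0.237, 0.0]
contact_force: [-16.2, -3.4, 16.8]
width: 0.0535
finger_force: 70.0
```

```bash
sed -i '/^m=ok/,$d' side.py; cat >> side.py <<'E'
m=ok&(s>-.02)&(s<.17)&(abs(l)<.045)&(t>.008)&(t<.072)
for a in np.arange(-.012,.17,.008):
    k=m&(abs(s-a)<.0035)&(abs(l)<.034)
    if k.sum()>4:print("s",round(a*1000),"n",k.sum(),"t max",round(1000*np.percentile(t[k],95)),"min",round(1000*t[k].min()),"l",(1000*np.percentile(l[k],[3,97])).round())
E
python3 go.py .5396 .2129 .0964 27.4; python3 side.py scene s2;python3 - <<'E'
import cv2
p="pics/s2.png";a=cv2.imread(p);cv2.imwrite(p,cv2.resize(a[30:190,60:240],None,fx=4,fy=4,interpolation=cv2.INTER_CUBIC)[:600])
E
```

```text
t 8.12 pos [0.539  0.2134 0.0976] psi 27.42 w 0.0535 F [-16.2  -3.4  16.8] q6 1.41
shift cm (no turn yet) [0.03 0.07 0.12] turn 0.02
s -12 n 57 t max 34 min 9 l [-31.  26.]
s -4 n 74 t max 34 min 9 l [-31.  21.]
s 4 n 31 t max 33 min 9 l [-32.   1.]
s 20 n 20 t max 49 min 12 l [-27.  -4.]
s 28 n 64 t max 63 min 8 l [-28.  14.]
s 36 n 88 t max 64 min 8 l [-28.  19.]
s 44 n 113 t max 61 min 10 l [-28.  21.]
s 52 n 50 t max 49 min 8 l [-28.   2.]
s 60 n 55 t max 50 min 8 l [-29.  -6.]
s 68 n 38 t max 50 min 9 l [-30. -23.]
s 76 n 27 t max 59 min 9 l [-31. -22.]
s 84 n 43 t max 65 min 8 l [-32.  32.]
s 92 n 86 t max 57 min 8 l [-31.  29.]
s 100 n 97 t max 65 min 10 l [-31.  31.]
s 108 n 81 t max 51 min 10 l [-27.  26.]
s 116 n 79 t max 51 min 8 l [-29.  26.]
s 124 n 85 t max 50 min 9 l [-28.  23.]
s 132 n 87 t max 51 min 10 l [-28.  24.]
s 140 n 234 t max 49 min 8 l [-28.  28.]
```

View pics/s2.png

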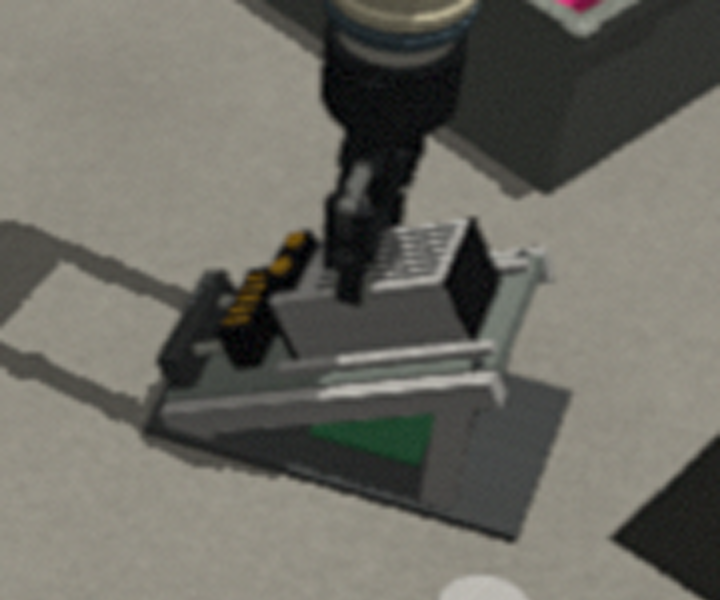

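The crop shows the module lying flat between the rails, hood toward the gold contacts, and the top is 49–50 mm off the bed at both ends. It has about 20 mm to go. Slide down the slope.

>>> drive_tool(
  motion=[
    [[0,0,-0.1,0,1],[-0.35,0,0.19,0,1],[-0.35,0,0.19,0,1],[-0.35,0,0.19,0,1],[-0.35,0,0.19,0,1],[0,0,0,0,1]],
  ],
)

```text
time_s: 8.93
eef_pos: [0.5306, 0.2079, 0.0921]
tool_rot: [-0.0, 0.972, 0.237, 0.005]
contact_force: [-1.0, 0.5, 13.3]
width: 0.0541
finger_force: 69.5
```

>>> drive_tool(
  motion=[
    [[-0.35,0,0.19,0,1],[-0.35,0,0.19,0,1],[-0.18,0,0.09,0,1],[0,0,0,0,1],[0,0,0,0,1]],
  ],
)

```text
time_s: 9.55
eef_pos: [0.5235, 0.2041, 0.0878]
tool_rot: [-0.001, 0.972, 0.237, 0.006]
contact_force: [-0.9, -0.0, 13.1]
width: 0.0538
finger_force: 69.5
```

```bash
python3 go.py .5396 .2129 .0964 27.4; python3 side.py scene s3
```

```text
t 9.55 pos [0.5235 0.2041 0.0878] psi 27.41 w 0.0538 F [-0.9 -0.  13.1] q6 1.4
shift cm (no turn yet) [ 1.84 -0.04 -0.86] turn 0.01
s -12 n 37 t max 34 min 8 l [-31. -14.]
s -4 n 18 t max 31 min 9 l [-32. -25.]
s 4 n 57 t max 61 min 9 l [-30.   8.]
s 12 n 75 t max 64 min 9 l [-29.  17.]
s 20 n 120 t max 62 min 10 l [-29.  18.]
s 28 n 52 t max 50 min 10 l [-29.   1.]
s 36 n 45 t max 50 min 9 l [-30.  -6.]
s 44 n 40 t max 49 min 9 l [-30. -20.]
s 52 n 36 t max 56 min 9 l [-33. -24.]
s 60 n 35 t max 68 min 9 l [-30.  28.]
s 68 n 68 t max 63 min 9 l [-34.  30.]
s 76 n 99 t max 63 min 10 l [-33.  30.]
s 84 n 87 t max 68 min 9 l [-30.  28.]
s 92 n 74 t max 50 min 9 l [-29.  23.]
s 100 n 82 t max 51 min 10 l [-30.  24.]
s 108 n 82 t max 51 min 9 l [-29.  19.]
s 116 n 119 t max 50 min 9 l [-30.  27.]
s 124 n 82 t max 46 min 9 l [-27.  25.]
```

>>> drive_tool(
  motion=[
    [[-0.26,0,0.14,0,1],[-0.26,0,0.14,0,1],[-0.18,0,0.09,0,1],[0,0,0,0,1],[0,0,0,0,1]],
  ],
)

```text
time_s: 10.22
eef_pos: [0.5192, 0.2019, 0.0852]
tool_rot: [-0.001, 0.971, 0.237, 0.009]
contact_force: [5.8, 3.1, 13.8]
width: 0.0538
finger_force: 69.5
```

```bash
python3 go.py .5396 .2129 .0964 27.4; python3 side.py scene s4|egrep 's (-12|-4|4|116|124|132) '
```

```text
t 10.22 pos [0.5192 0.2019 0.0852] psi 27.42 w 0.0538 F [ 5.8  3.1 13.8] q6 1.4
shift cm (no turn yet) [ 2.31 -0.04 -1.12] turn 0.02
s -12 n 26 t max 33 min 8 l [-32. -20.]
s -4 n 46 t max 59 min 9 l [-32.  11.]
s 4 n 68 t max 63 min 8 l [-30.  11.]
s 116 n 207 t max 48 min 8 l [-28.  28.]
```

>>> drive_tool(
  motion=[
    [[-0.26,0,0.14,0,1],[-0.26,0,0.14,0,1],[-0.26,0,0.14,0,1],[0,0,0,0,1],[0,0,0,0,1]],
  ],
)

```text
time_s: 10.9
eef_pos: [0.5135, 0.199, 0.0817]
tool_rot: [-0.001, 0.971, 0.237, 0.011]
contact_force: [9.4, 5.1, 14.6]
width: 0.0537
finger_force: 69.4
```

```bash
python3 go.py .5396 .2129 .0964 27.4; python3 side.py scene s4|egrep 's (-12|-4|4|108|116|124|132) '; python3 - <<'E'
import cv2
p="pics/s4.png";a=cv2.imread(p);cv2.imwrite(p,cv2.resize(a[70:180,60:220],None,fx=5,fy=5,interpolation=cv2.INTER_CUBIC))
E
```

```text
t 10.9 pos [0.5135 0.199  0.0817] psi 27.42 w 0.0537 F [ 9.4  5.1 14.6] q6 1.4
shift cm (no turn yet) [ 2.95 -0.04 -1.47] turn 0.02
s -12 n 45 t max 51 min 11 l [-32. -16.]
s -4 n 70 t max 63 min 8 l [-29.  16.]
s 4 n 83 t max 63 min 9 l [-29.  15.]
s 108 n 218 t max 49 min 8 l [-27.  27.]
```

View pics/s4.png

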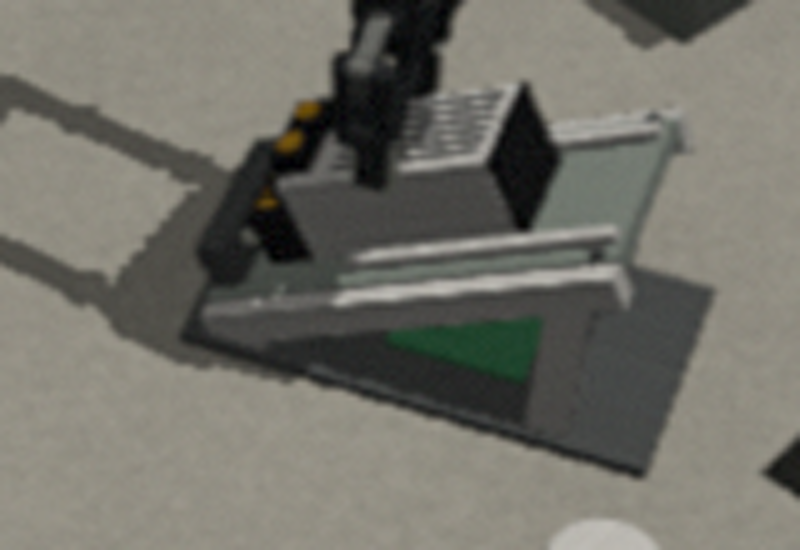

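Pressed: the hooded end has pushed the contact block about 8 mm down toward the housing (crop (270,215)), flat on the bed. Hold, then back off and lift.

>>> drive_tool(
  motion=[
    [[0,0,0,0,1],[0,0,0,0,1],[0,0,0,0,1],[0,0,0,0,1],[0,0,0,0,1],[0,0,0,0,1],[0,0,0,0,1],[0,0,0,0,1],[0,0,0,0,1],[0,0,0,0,1],[0,0,0,0,1],[0,0,0,0,1]],
  ],
)

```text
time_s: 12.45
eef_pos: [0.5135, 0.199, 0.0817]
tool_rot: [-0.001, 0.971, 0.237, 0.011]
contact_force: [9.3, 5.3, 13.4]
width: 0.0536
finger_force: 69.4
```

>>> drive_tool(
  motion=[
    [[0.44,0,-0.26,0,1],[0.88,0,-0.55,0,1],[0.88,0,-0.8,0,1],[0.5,0,-2,0,1],[0,0,-4,0,1],[0,0,-5,0,1],[0,0,-3,0,1],[0,0,0,-10,1],[0,0,0,-10,1],[0,0,0,-10,1],[0,0,0,-10,1],[0,0,0,-10,1],[0,0,0,-10,1],[0,0,0,-10,1],[0,0,0,-10,1],[0,0,0,-10,1],[0,0,0,0,1]],
  ],
)

```text
time_s: 14.58
eef_pos: [0.5308, 0.2085, 0.2294]
tool_rot: [-0.0, 0.52, 0.854, -0.0]
contact_force: [0.5, -0.6, -3.9]
width: 0.0538
finger_force: 67.7
```

```bash
python3 go.py .54 -.07 .055 117.4
```

```text
t 14.57 pos [0.5308 0.2085 0.2294] psi 117.31 w 0.0538 F [ 0.5 -0.6 -3.9] q6 -0.16
shift cm (no turn yet) [-25.17 -11.96  17.44] turn -0.09
```

>>> drive_tool(
  motion=[
    [[-4.2,-2,0,0,1],[-4.2,-2,0,0,1],[-4.2,-2,0,0,1],[-4.2,-2,0,0,1],[-4.2,-2,0,0,1],[-4.2,-2,0,0,1],[0,0,5,0,1],[0,0,5,0,1],[0,0,4.5,0,1],[0,0,3,0,1],[0,0,1,0,1],[0,0,0,0,1]],
  ],
)

```text
time_s: 16.08
eef_pos: [0.5403, -0.0704, 0.0449]
tool_rot: [-0.0, 0.52, 0.854, -0.0]
contact_force: [0.7, 0.3, -2.6]
width: 0.0539
finger_force: 67.7
```

>>> drive_tool(
  motion=[
    [[0.3,0,0.35,0,1],[0.3,0,0.35,0,1],[0.35,0,0.35,0,1],[0.35,0,0.35,0,1],[0.35,0,0.35,0,1],[0.35,0,0.35,0,1],[0.3,0,0.3,0,1],[0.2,0,0.2,0,1],[0,0,0,0,1]],
  ],
)

```text
time_s: 17.2
eef_pos: [0.5299, -0.047, 0.0229]
tool_rot: [0.001, 0.519, 0.855, 0.001]
contact_force: [-8.4, 4.9, 15.4]
width: 0.0535
finger_force: 74.7
```

>>> drive_tool(
  motion=[
    [[0.2,0,0.25,0,1],[0.2,0,0.25,0,1],[0.15,0,0.2,0,1],[0.1,0,0.1,0,1],[0,0,0,0,1]],
  ],
)

```text
time_s: 17.82
eef_pos: [0.5275, -0.041, 0.0143]
tool_rot: [0.002, 0.519, 0.855, 0.002]
contact_force: [-4.4, 5.9, 10.0]
width: 0.0538
finger_force: 76.6
```

```bash
python3 go.py .54 -.07 .055 117.4; python3 - <<'E'
from h import *
from bench import env
d=env.snapshot("scene");P=cloud(d);p=P[...,:2]-env.sense()["eef_pos"][:2]
r=np.radians(117.3);a=p@[np.cos(r),np.sin(r)];l=p@[np.sin(r),-np.cos(r)]
m=(d["range_z"]>0)&(abs(l)<.022)&(abs(a)<.075)&(P[...,2]>.02)&(P[...,2]<.075)
for x in np.arange(-.07,.071,.01):
    k=m&(abs(a-x)<.004)
    if k.sum()>4:print(round(x*1000),k.sum(),round(1000*np.percentile(P[...,2][k],90),1))
E
```

```text
t 17.82 pos [ 0.5275 -0.041   0.0143] psi 117.46 w 0.0538 F [-4.4  5.9 10. ] q6 -0.62
shift cm (no turn yet) [-3.15 -0.23 -4.07] turn 0.06
-60 200 59.0
-50 60 63.8
-40 23 61.3
-30 42 51.6
-20 60 52.7
-10 50 52.3
0 50 51.6
10 52 52.4
20 40 52.2
30 23 52.0
```

>>> drive_tool(
  motion=[
    [[0,0,0,0,-1],[0,0,0,0,-1],[0,0,0,0,-1],[0,0,0,0,-1],[0,0,-0.2,0,-1],[0,0,0,0,-1],[0,0,0,0,-1]],
  ],
)

```text
time_s: 18.75
eef_pos: [0.5258, -0.0424, 0.0128]
tool_rot: [0.0, 0.52, 0.854, 0.0]
contact_force: [-0.3, -0.8, 0.3]
width: 0.0856
finger_force: 0.0
```

```bash
python3 go.py .54 -.07 .013 117.4; python3 - <<'E'
from h import *
from bench import env
c=env.sense()["eef_pos"]
d=env.snapshot("scene");P=cloud(d);p=P[...,:2]-c[:2]
r=np.radians(117.3);a=p@[np.cos(r),np.sin(r)];l=p@[np.sin(r),-np.cos(r)]
m=(d["range_z"]>0)&(abs(l)<.035)&(abs(a)<.085)&(P[...,2]>.043)&(P[...,2]<.066)
g=(d["image"][...,2].astype(int)-d["image"][...,0]>70)&m
print("gold a,l",a[g].mean(),l[g].mean())
for x in np.arange(-.08,.081,.01):
    k=m&(abs(a-x)<.004)
    if k.sum()>4:print(round(x*1000),k.sum(),(1000*np.percentile(P[...,2][k],[50,90])).round(1),(1000*np.percentile(l[k],[2,98])).round())
E
```

```text
t 18.75 pos [ 0.5258 -0.0424  0.0128] psi 117.4 w 0.0856 F [-0.3 -0.8  0.3] q6 -0.62
shift cm (no turn yet) [-3.1  -0.01 -0.02] turn -0.0
gold a,l -0.0472402882359636 0.002914055643240486
-60 80 [49.1 57.4] [-23.  28.]
-50 79 [59.2 63.3] [-24.  30.]
-40 54 [59.3 62.3] [-19.  30.]
-30 41 [47.9 51. ] [-24.  31.]
-20 71 [48.6 51.2] [-23.  30.]
-10 66 [48.9 50.8] [-22.  29.]
0 65 [48.4 51.4] [-24.  29.]
10 73 [48.4 51.1] [-23.  30.]
20 68 [48.1 50.6] [-23.  29.]
30 44 [48.6 51.6] [-24.  18.]
40 12 [47.4 49.8] [-24.  29.]
```

>>> drive_tool(
  motion=[
    [[-0.9,0,0,0,-1],[-0.9,0,0,0,-1],[0,0,0,0,-1],[0,0,0,0,1],[0,0,0,0,1],[0,0,0,0,1],[0,0,0,0,1],[0,0,0,0,1],[0,0,0,0,1]],
  ],
)

```text
time_s: 19.92
eef_pos: [0.5345, -0.0583, 0.0134]
tool_rot: [0.0, 0.519, 0.854, 0.0]
contact_force: [0.1, 0.1, 5.8]
width: 0.054
finger_force: 65.4
```

```bash
python3 go.py .5556 .2213 .18 207.4; python3 - <<'E'
from h import *
from bench import env
c=env.sense()["eef_pos"]
d=env.snapshot("scene");P=cloud(d);p=P[...,:2]-c[:2]
r=np.radians(117.3);a=p@[np.cos(r),np.sin(r)];l=p@[np.sin(r),-np.cos(r)]
m=(d["range_z"]>0)&(abs(l)<.035)&(abs(a)<.1)&(P[...,2]>.03)&(P[...,2]<.066)
g=(d["image"][...,2].astype(int)-d["image"][...,0]>70)&m
print("gold a,l",a[g].mean(),l[g].mean(), "a range",np.percentile(a[m],[1,99]))
E
```

```text
t 19.93 pos [ 0.5345 -0.0583  0.0134] psi 117.41 w 0.054 F [0.1 0.1 5.8] q6 -0.65
shift cm (no turn yet) [ 23.85  14.75 -16.66] turn -89.99
gold a,l -0.029178768143703588 0.0026578702107046192 a range [-0.04293697  0.05346608]
```

```bash
python3 go.py .5753 .2315 .18 207.4
```

```text
t 19.98 pos [ 0.5345 -0.0583  0.0134] psi 117.41 w 0.0541 F [0.3 1.1 5.2] q6 -0.65
shift cm (no turn yet) [ 23.85  16.97 -16.66] turn -89.99
```

>>> drive_tool(
  motion=[
    [[0,0,-2,0,1],[0,0,-5,0,1],[0,0,-5,0,1],[0,0,-4.7,0,1],[3.98,2.83,0,0,1],[3.98,2.83,0,0,1],[3.98,2.83,0,0,1],[3.98,2.83,0,0,1],[3.98,2.83,0,0,1],[3.95,2.82,0,0,1],[0,0,0,-10,1],[0,0,0,-10,1],[0,0,0,-10,1],[0,0,0,-10,1],[0,0,0,-10,1],[0,0,0,-10,1],[0,0,0,-10,1],[0,0,0,-10,1],[0,0,0,-10,1],[0,0,0,0,1]],
  ],
)

```text
time_s: 22.48
eef_pos: [0.5746, 0.2312, 0.1794]
tool_rot: [-0.001, -0.236, 0.972, -0.0]
contact_force: [0.3, -0.2, -3.8]
width: 0.0539
finger_force: 65.3
```

```bash
python3 go.py .5753 .2315 .136 207.4
```

```text
t 22.48 pos [0.5746 0.2312 0.1794] psi 207.3 w 0.0539 F [ 0.3 -0.2 -3.8] q6 -1.72
shift cm (no turn yet) [-0.08 -0.01  4.34] turn -0.1
```

>>> drive_tool(
  motion=[
    [[-0.1,0,2,0,1],[0,0,1.5,0,1],[0,0,0.8,0,1],[0.35,0,0.45,0,1],[0.35,0,0.45,0,1],[0.35,0,0.45,0,1],[0.35,0,0.45,0,1],[0,0,0,0,1]],
  ],
)

```text
time_s: 23.48
eef_pos: [0.5638, 0.2253, 0.1224]
tool_rot: [0.002, -0.237, 0.972, -0.0]
contact_force: [-4.7, -3.3, 7.6]
width: 0.0538
finger_force: 67.2
```

```bash
python3 go.py .5558 .2213 .1036 207.4; python3 side.py scene s5
```

```text
t 23.48 pos [0.5638 0.2253 0.1224] psi 207.37 w 0.0538 F [-4.7 -3.3  7.6] q6 -1.72
shift cm (no turn yet) [0.9  0.02 1.88] turn -0.03
s -12 n 51 t max 34 min 9 l [-31.  25.]
s -4 n 82 t max 35 min 9 l [-30.  30.]
s 4 n 51 t max 33 min 8 l [-29.  23.]
s 36 n 18 t max 60 min 38 l [-29. -24.]
s 44 n 32 t max 68 min 34 l [-29. -23.]
s 52 n 43 t max 69 min 28 l [-31. -23.]
s 60 n 34 t max 68 min 29 l [-30. -24.]
s 68 n 49 t max 70 min 27 l [-30. -11.]
s 76 n 60 t max 72 min 23 l [-30.  14.]
s 84 n 86 t max 72 min 23 l [-29.  24.]
s 92 n 66 t max 70 min 19 l [-29.   9.]
s 100 n 59 t max 67 min 17 l [-30. -15.]
s 108 n 43 t max 57 min 11 l [-33. -24.]
s 116 n 30 t max 46 min 9 l [-32. -24.]
s 124 n 71 t max 59 min 10 l [-31.  28.]
s 132 n 118 t max 67 min 8 l [-32.  30.]
s 140 n 64 t max 61 min 9 l [-30.   5.]
s 148 n 117 t max 65 min 8 l [-29.  22.]
s 156 n 162 t max 63 min 23 l [-29.  26.]
s 164 n 8 t max 61 min 47 l [-19.  22.]
```

>>> drive_tool(
  motion=[
    [[0.3,0,0.45,0,1],[0.3,0,0.45,0,1],[0.25,0,0.45,0,1],[0.2,0,0.45,0,1],[0.1,0,0.3,0,1],[0,0,0,0,1]],
  ],
)

```text
time_s: 24.28
eef_pos: [0.5539, 0.2202, 0.1041]
tool_rot: [0.003, -0.237, 0.972, 0.0]
contact_force: [-10.0, -3.8, 18.0]
width: 0.0542
finger_force: 69.6
```

```bash
python3 go.py .5558 .2213 .1036 207.4; python3 side.py scene s6
```

```text
t 24.27 pos [0.5539 0.2202 0.1041] psi 207.38 w 0.0542 F [-10.   -3.8  18. ] q6 -1.73
shift cm (no turn yet) [-0.22  0.01  0.05] turn -0.02
s -12 n 56 t max 34 min 10 l [-30.  28.]
s -4 n 82 t max 34 min 8 l [-31.  29.]
s 4 n 53 t max 34 min 9 l [-30.  23.]
s 28 n 62 t max 50 min 9 l [-29.  27.]
s 36 n 68 t max 51 min 10 l [-28.  22.]
s 44 n 73 t max 50 min 8 l [-28.  24.]
s 52 n 69 t max 51 min 10 l [-30.  24.]
s 60 n 78 t max 51 min 8 l [-29.  23.]
s 68 n 59 t max 51 min 8 l [-29.   8.]
s 76 n 50 t max 49 min 9 l [-30.  -6.]
s 84 n 39 t max 51 min 9 l [-30. -19.]
s 92 n 35 t max 56 min 9 l [-32. -25.]
s 100 n 28 t max 59 min 9 l [-30.  30.]
s 108 n 76 t max 53 min 8 l [-32.  29.]
s 116 n 80 t max 59 min 9 l [-32.  31.]
s 124 n 63 t max 68 min 9 l [-29.  27.]
s 132 n 82 t max 64 min 10 l [-29.  15.]
s 140 n 160 t max 62 min 8 l [-29.  26.]
s 148 n 107 t max 49 min 9 l [-28.  26.]
```

>>> drive_tool(
  motion=[
    [[0,0,-0.1,0,1],[0.35,0,0.19,0,1],[0.35,0,0.19,0,1],[0.35,0,0.19,0,1],[0.35,0,0.19,0,1],[0.35,0,0.19,0,1],[0.35,0,0.19,0,1],[0.26,0,0.14,0,1],[0,0,0,0,1]],
  ],
)

```text
time_s: 25.45
eef_pos: [0.5353, 0.2102, 0.0928]
tool_rot: [0.006, -0.237, 0.972, 0.0]
contact_force: [-1.9, -1.2, 16.0]
width: 0.0542
finger_force: 69.4
```

```bash
python3 go.py .5558 .2213 .1036 207.4; python3 side.py scene s7|egrep 's (-12|-4|4|12|20|28|36|44|52|60|68|108|116|124|132|140) '
```

```text
t 25.45 pos [0.5353 0.2102 0.0928] psi 207.39 w 0.0542 F [-1.9 -1.2 16. ] q6 -1.73
shift cm (no turn yet) [-2.33  0.04 -1.08] turn -0.01
s -12 n 30 t max 35 min 10 l [-32.   9.]
s -4 n 33 t max 39 min 8 l [-32. -18.]
s 4 n 64 t max 49 min 8 l [-30.  25.]
s 12 n 67 t max 51 min 9 l [-29.  22.]
s 20 n 70 t max 50 min 8 l [-29.  25.]
s 28 n 73 t max 50 min 9 l [-30.  23.]
s 36 n 60 t max 51 min 9 l [-29.  17.]
s 44 n 61 t max 50 min 8 l [-29.  -1.]
s 52 n 54 t max 51 min 8 l [-30.  -8.]
s 60 n 36 t max 49 min 10 l [-30. -20.]
s 68 n 31 t max 58 min 9 l [-33. -24.]
s 108 n 85 t max 63 min 8 l [-31.  16.]
s 116 n 175 t max 62 min 8 l [-29.  26.]
s 124 n 90 t max 50 min 8 l [-29.  24.]
```

>>> drive_tool(
  motion=[
    [[0.26,0,0.14,0,1],[0.26,0,0.14,0,1],[0.26,0,0.14,0,1],[0.26,0,0.14,0,1],[0.26,0,0.14,0,1],[0.2,0,0.1,0,1],[0,0,0,0,1],[0,0,0,0,1]],
  ],
)

```text
time_s: 26.5
eef_pos: [0.5256, 0.2053, 0.0869]
tool_rot: [0.011, -0.237, 0.971, 0.001]
contact_force: [10.7, 5.2, 17.4]
width: 0.0539
finger_force: 69.3
```

```bash
python3 go.py .5558 .2213 .1036 207.4; python3 side.py scene s8|egrep 's (-12|-4|4|12|20|28|36|44|52|60|68|108|116|124|132|140) '
```

```text
t 26.5 pos [0.5256 0.2053 0.0869] psi 207.44 w 0.0539 F [10.7  5.2 17.4] q6 -1.74
shift cm (no turn yet) [-3.42  0.03 -1.67] turn 0.04
s -12 n 55 t max 49 min 10 l [-31.  26.]
s -4 n 62 t max 50 min 8 l [-30.  22.]
s 4 n 64 t max 51 min 8 l [-30.  22.]
s 12 n 64 t max 51 min 10 l [-31.  22.]
s 20 n 71 t max 51 min 9 l [-30.  21.]
s 28 n 59 t max 50 min 8 l [-30.   9.]
s 36 n 51 t max 50 min 8 l [-29.  -7.]
s 44 n 42 t max 50 min 11 l [-29. -13.]
s 52 n 33 t max 51 min 8 l [-33. -25.]
s 60 n 28 t max 65 min 10 l [-32.  30.]
s 68 n 63 t max 52 min 9 l [-32.  29.]
s 108 n 247 t max 55 min 9 l [-29.  26.]
```

Plain end pressed about 9 mm, flat. Hold, then back off, lift and turn toward the tray heading.

>>> drive_tool(
  motion=[
    [[0,0,0,0,1],[0,0,0,0,1],[0,0,0,0,1],[0,0,0,0,1],[0,0,0,0,1],[0,0,0,0,1],[0,0,0,0,1],[0,0,0,0,1],[0,0,0,0,1],[0,0,0,0,1],[0,0,0,0,1],[0,0,0,0,1]],
  ],
)

```text
time_s: 28.05
eef_pos: [0.5256, 0.2053, 0.0869]
tool_rot: [0.011, -0.237, 0.971, 0.001]
contact_force: [9.9, 4.5, 17.5]
width: 0.0541
finger_force: 69.3
```

>>> drive_tool(
  motion=[
    [[-0.44,0,-0.26,0,1],[-0.88,0,-0.55,0,1],[-0.88,0,-0.8,0,1],[-0.5,0,-2,0,1],[0,0,-4,0,1],[0,0,-5,0,1],[0,0,-3,0,1],[0,0,0,10,1],[0,0,0,10,1],[0,0,0,10,1],[0,0,0,10,1],[0,0,0,10,1],[0,0,0,10,1],[0,0,0,10,1],[0,0,0,10,1],[0,0,0,10,1],[0,0,0,10,1],[0,0,0,10,1],[0,0,0,5,1],[0,0,0,0,1]],
  ],
)

```text
time_s: 30.55
eef_pos: [0.5427, 0.2147, 0.2338]
tool_rot: [-0.0, 0.692, 0.722, -0.0]
contact_force: [0.3, 0.2, -3.1]
width: 0.0543
finger_force: 67.1
```

```bash
python3 go.py .46 -.08 .053 92
```

```text
t 30.55 pos [0.5427 0.2147 0.2338] psi 92.44 w 0.0543 F [ 0.3  0.2 -3.1] q6 0.28
shift cm (no turn yet) [-29.09  -9.52  18.08] turn 0.44
```

>>> drive_tool(
  motion=[
    [[-4.16,-1.36,0,0.4,1],[-4.16,-1.36,0,0,1],[-4.16,-1.36,0,0,1],[-4.16,-1.36,0,0,1],[-4.16,-1.36,0,0,1],[-4.16,-1.36,0,0,1],[-4.1,-1.36,0,0,1],[0,0,5,0,1],[0,0,5,0,1],[0,0,4.5,0,1],[0,0,3,0,1],[0,0,0.6,0,1],[0,0,0,0,1]],
  ],
)

```text
time_s: 32.17
eef_pos: [0.4585, -0.0791, 0.0539]
tool_rot: [0.0, 0.694, 0.72, 0.0]
contact_force: [-0.0, -0.1, -2.9]
width: 0.0541
finger_force: 67.1
```

>>> drive_tool(
  motion=[
    [[-0.2,0,0.35,0,1],[-0.3,0,0.4,0,1],[-0.3,0,0.4,0,1],[-0.35,0,0.4,0,1],[-0.35,0,0.4,0,1],[-0.35,0,0.4,0,1],[-0.35,0,0.4,0,1],[-0.3,0,0.4,0,1],[-0.2,0,0.4,0,1],[0,0,0,0,1]],
  ],
)

```text
time_s: 33.42
eef_pos: [0.4614, -0.1087, 0.021]
tool_rot: [0.004, 0.695, 0.719, 0.0]
contact_force: [-1.0, -7.5, 9.4]
width: 0.0543
finger_force: 71.8
```

```bash
cat > lev.py <<'E'
from h import *
from bench import env
s=env.sense();c=s["eef_pos"];w,x,y,z=s["tool_rot"];r=2*np.arctan2(y,x)
print(c.round(4),np.degrees(r).round(2),s["contact_force"].round(1))
d=env.snapshot("scene");P=cloud(d);p=P[...,:2]-c[:2]
a=p@[np.cos(r),np.sin(r)];l=p@[np.sin(r),-np.cos(r)];h=P[...,2]
m=(d["range_z"]>0)&(abs(l)<.03)&(abs(a)<.1)&(h>.035)&(h<.09)
g=(d["image"][...,2].astype(int)-d["image"][...,0]>70)&m
print("gold a,l",a[g].mean(),l[g].mean())
for x in np.arange(-.06,.1,.01):
    k=m&(abs(a-x)<.004)
    if k.sum()>4:print(round(x*1000),k.sum(),(1000*np.percentile(h[k],[50,90])).round(1))
E
python3 lev.py
```

```text
[ 0.4614 -0.1087  0.021 ] 91.92 [-1.  -7.5  9.4]
gold a,l -0.028728591455866717 0.0009724596313027994
-40 191 [59.9 71.3]
-30 92 [73.  76.4]
-20 64 [64.8 74.2]
-10 101 [58.9 73.8]
0 75 [58.9 79. ]
10 35 [58.7 72.8]
20 15 [48.3 55.7]
30 16 [48.2 56.1]
40 21 [48.1 52.7]
50 31 [49.1 52.8]
60 50 [49.9 52.1]
70 73 [48.6 50.6]
80 12 [46.7 48.3]
```

>>> drive_tool(
  motion=[
    [[-0.15,0,0.3,0,1],[-0.15,0,0.3,0,1],[-0.1,0,0.25,0,1],[0,0,0.1,0,1],[0,0,0,0,1],[0,0,0,0,1]],
  ],
)

```text
time_s: 34.22
eef_pos: [0.4617, -0.1124, 0.0115]
tool_rot: [0.004, 0.695, 0.719, 0.001]
contact_force: [-0.2, -6.5, 8.7]
width: 0.054
finger_force: 72.8
```

```bash
python3 lev.py
```

```text
[ 0.4617 -0.1124  0.0115] 91.94 [-0.2 -6.5  8.7]
gold a,l -0.03038560172924754 0.0015401390222806895
-40 135 [48.8 60.7]
-30 88 [59.7 63.8]
-20 42 [52.1 61.2]
-10 106 [49.1 69.6]
0 74 [50.6 73.6]
10 22 [49.8 62.4]
20 13 [47.8 52. ]
30 8 [41.2 45. ]
40 15 [44.7 48.2]
50 26 [47.8 49.7]
60 65 [48.5 50.8]
70 60 [47.7 51.3]
80 25 [47. 50.]
```

>>> drive_tool(
  motion=[
    [[0,0,0,0,-1],[0,0,0,0,-1],[0,0,0,0,-1],[0,0,0,0,-1],[0.95,0,-0.2,0,-1],[0.95,0,-0.1,0,-1],[0,0,0,0,-1],[0,0,0,0,1],[0,0,0,0,1],[0,0,0,0,1],[0,0,0,0,1],[0,0,0,0,1],[0,0,0,0,1]],
  ],
)

```text
time_s: 35.9
eef_pos: [0.4592, -0.0912, 0.0117]
tool_rot: [0.001, 0.695, 0.719, 0.0]
contact_force: [0.7, 0.4, 5.3]
width: 0.0545
finger_force: 66.1
```

```bash
python3 lev.py; python3 go.py .4525 -.337 .07 92
```

```text
[ 0.4592 -0.0912  0.0117] 91.99 [0.7 0.4 5.3]
gold a,l -0.05095836139188352 0.0022290931393192815
-60 148 [48.2 61.3]
-50 83 [60.1 63.7]
-40 41 [49.7 59.8]
-30 77 [47.7 50.3]
-20 75 [48.1 51. ]
-10 105 [49.4 70. ]
0 80 [50.  75.6]
10 33 [50.8 67.8]
20 10 [47.5 49.2]
30 8 [41.1 47.4]
40 12 [41.8 51.1]
50 24 [48.5 50.9]
60 11 [47.8 48.8]
t 35.95 pos [ 0.4592 -0.0912  0.0117] psi 91.99 w 0.0542 F [1.  1.4 5.3] q6 -0.3
shift cm (no turn yet) [-24.54  -1.52  -5.83] turn -0.01
```

>>> drive_tool(
  motion=[
    [[0,0,-2,0,1],[0,0,-4,0,1],[0,0,-3,0,1],[-4.05,-0.25,0,0,1],[-4.05,-0.25,0,0,1],[-4.05,-0.25,0,0,1],[-4.05,-0.25,0,0,1],[-4.05,-0.25,0,0,1],[-4.05,-0.25,0,0,1],[0,0,3,0,1],[0,0,1.5,0,1],[0,0,0,0,1],[0,0,0,0,1]],
  ],
)

```text
time_s: 37.58
eef_pos: [0.4525, -0.3341, 0.0568]
tool_rot: [0.0, 0.694, 0.72, 0.0]
contact_force: [-0.1, -0.1, -2.8]
width: 0.0545
finger_force: 65.1
```

```bash
python3 go.py .4525 -.335 .0177 92; python3 - <<'E'
from bench import env
import cv2
a=env.snapshot("scene")["image"];b=env.snapshot("top")["image"]
f=lambda c:cv2.resize(c,(400,400),interpolation=cv2.INTER_CUBIC)
cv2.imwrite("pics/p.png",cv2.hconcat([f(a[210:340,115:245]),f(b[250:370,400:520])]))
E
```

```text
t 37.58 pos [ 0.4525 -0.3341  0.0568] psi 92.04 w 0.0545 F [-0.1 -0.1 -2.8] q6 -0.73
shift cm (no turn yet) [-0.09 -0.    3.91] turn 0.04
```

View pics/p.png

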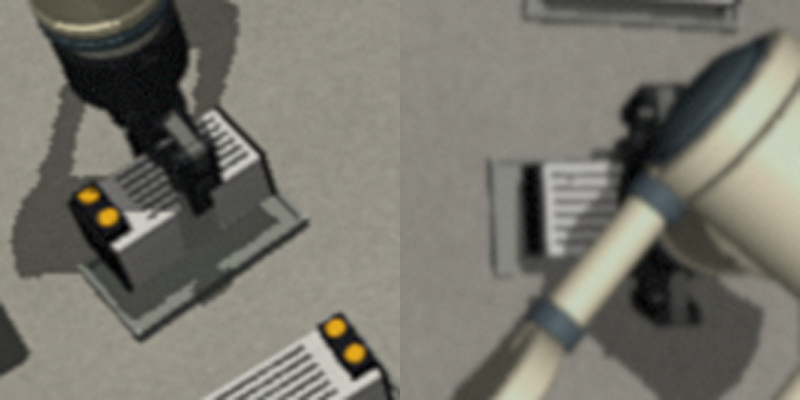

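The picture shows the module above the empty tray, aligned with it; the apparent offset fits parallax at 40 mm height. Lower gently.

>>> drive_tool(
  motion=[
    [[-0.1,0,1.5,0,1],[0,0,1.2,0,1],[0,0,0.6,0,1],[0,0,0.4,0,1],[0,0,0.2,0,1],[0,0,0.2,0,1],[0,0,0,0,1],[0,0,0,0,1]],
  ],
)

```text
time_s: 38.67
eef_pos: [0.4524, -0.3356, 0.0158]
tool_rot: [0.0, 0.695, 0.719, 0.0]
contact_force: [-1.2, 0.6, 1.1]
width: 0.0545
finger_force: 65.5
```

```bash
python3 lev.py; python3 - <<'E'
from h import *
from bench import env
# tray walls (low height) relative to TCP from scene cloud
c=env.sense()["eef_pos"];d=env.snapshot("scene");P=cloud(d)-[c[0],c[1],0]
r=np.radians(92);a=P[...,:2]@[np.cos(r),np.sin(r)];l=P[...,:2]@[np.sin(r),-np.cos(r)]
b=d["image"].astype(int)
m=(abs(a)<.1)&(abs(l)<.06)&(P[...,2]>.006)&(P[...,2]<.016)
print("rim l,a extents",(1000*np.percentile(l[m],[2,98])).round(),(1000*np.percentile(a[m],[2,98])).round())
E
```

```text
[ 0.4524 -0.3356  0.0158] 92.0 [-1.2  0.6  1.1]
gold a,l -0.05122724212179329 0.000499676718312962
-60 131 [52.7 64.6]
-50 108 [63.5 66.9]
-40 89 [52.4 63.5]
-30 105 [51.9 54.6]
-20 96 [51.6 54.4]
-10 112 [52.5 63.8]
0 5 [51.9 56.4]
20 12 [42.1 46.7]
30 33 [50.6 53.8]
40 90 [51.9 55.1]
50 94 [51.8 54.2]
60 17 [51.9 53.4]
rim l,a extents [-35.  38.] [-71.  70.]
```

>>> drive_tool(
  motion=[
    [[0,0,0.1,0,1],[0,0,0,0,1],[0,0,0,0,-1],[0,0,0,0,-1],[0,0,0,0,-1],[0,0,0,0,-1],[0,0,-1,0,-1],[0,0,-3,0,-1],[0,0,-5,0,-1],[0,0,-5,0,-1],[0,0,-3,0,-1],[0,0,0,0,-1]],
  ],
)

```text
time_s: 40.28
eef_pos: [0.4533, -0.3363, 0.1885]
tool_rot: [0.004, 0.695, 0.719, 0.0]
contact_force: [0.0, -0.3, 0.0]
width: 0.0856
finger_force: 0.0
```

```bash
python3 - <<'E'
from h import *
from bench import env
d=env.snapshot("scene");P=cloud(d)-[.4525,-.337,0]
r=np.radians(92);a=P[...,:2]@[np.cos(r),np.sin(r)];l=P[...,:2]@[np.sin(r),-np.cos(r)];h=P[...,2]
m=(abs(a)<.08)&(abs(l)<.05)&(h>.046)&(h<.072)
print(cv2.minAreaRect(np.c_[a[m],l[m]].astype(np.float32)*1000))
for x in (-.03,-.01,.01,.03,.05):
    k=m&(abs(a-x)<.005);print(round(x*1000),k.sum(),(1000*np.percentile(h[k],[50,90])).round(1))
s=env.sense();print(s["time_s"],s["eef_pos"],s["width"])
E
```

```text
((-1.5037422180175781, 0.9745464324951172), (60.99333190917969, 120.9992904663086), 89.05902099609375)
-30 113 [51.9 54.5]
-10 114 [52.3 54.7]
10 116 [52.1 54.8]
30 103 [52.4 55.1]
50 102 [52.2 54.2]
40.325 [ 0.45266444 -0.33578372  0.18576402] 0.08573287997158219
```

The module sits level on the tray floor, centred to about 1.5 mm, and the robot is clear of everything. Handing in.

```bash
python3 -c "
from bench import env
print(env.finish_job())"
```

```text
the job is handed in; nothing more can be done
None
```

The module's hooded end and then its plain end were each pressed flat against the contact bar, which went in about 8–9 mm, and held for 1.5 s; the module was then set level in the empty tray and the job handed in at about 40 s, with no verdict returned.

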